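# Start the jar's screw cap by turning it back, then screw it shut

### The arm

A 6-joint arm with a two-finger parallel gripper is mounted at the origin on a cart in front of the work surface, level with it; the furniture and walls round the work are solid. World frame = base frame: x ahead of the robot, y to its left, z up, the work surface at z = 0. Lengths are in mm, angles in rad, forces in N, time in s.
With the tool pointing down it reaches from about 350 to 875 mm from the base axis. Payload 4.2 kg.
Tool frame: the origin (TCP) lies midway between the tips of the shut fingers; the grasp point (between the pads) lies 19 mm behind it; z points along the fingers, y is the direction in which the jaws open and shut (so a half turn about z gives the same grasp; the last joint's range is limited). The gripper opens to 85 mm and grips with 20 to 120 N. Pads are 22 mm wide; open, the fingers measure 114 mm over their backs; the gripper's body (76 mm by 85 mm) begins 54 mm behind the grasp point. The pads swing forward as they close: fully open they stand 13 mm farther back than shut.
Start: joints at [1.526, 0.385, 0.008, 0, -1.194, -0.259], TCP at [186.935, 596.368, 231.312] pointing down, gripper open.
Joint ranges: [-3.14, 3.14], [-1.21, 2.06], [-1.07, 1.41], [-3.16, 2.05], [-2.99, -0.16], [-3.1, 3.1]. Speed limits (rad/s): [2.79, 2.79, 3.14, 3.14, 3.14, 3.14].

### API

Orientations are given as a unit quaternion [x, y, z, w].
In Python, from bench import arm gives the robot as it stands. The module is installed in compiled form; this text tells all that it offers.
- The arm moves only by the tool drive_tool, never from a script. Its argument "moves" is a list that holds one entry, the list of rows, each a list of 7 numbers: the opening, from 0 (shut) to 1 (fully open), then the shift along the tool's x, y, z in m, then the turn, a rotation vector about the tool's x, y, z in rad. In form: [[[hand, dx, dy, dz, wx, wy, wz], ...]]. A call has 1 to 20 rows; each row shifts and turns the pose as measured when the row begins, along the tool's axes as they then stand; what a row does not reach is not made up. A row lasts 1/10 s, in which the tool goes at most 50 mm and 8.59 degrees, less where a joint would pass 70% of its speed; a pose out of reach is approached as far as the arm can. A call with a gripper value outside its range is refused whole. The fingers move at their own pace and stop on an object; the grip force is fixed at half the most. Time passes only in rows, so rows that do not move let the fingers close. It gives the time, the measured TCP pose, the force and the opening at its end, in the units of the state.
- arm.read_state(): the state, without advancing time (a new reading comes with each control period).
- arm.get_image(name): name is "scene" or "side" or "wrist"; returns (picture, depth): 384x512x3 uint8, red, green, blue; 384x512 float32, mm along the optical axis (not along the pixel's ray), 0 where there is no reading.
- arm.camera_params(name): a dict with "fov_y" (degrees; the focal length in pixels is half the picture's height over the tangent of half this angle, whatever the lens; pixels are square), "cx", "cy" (the principal point, pixels), "k1" (the pictures are not rectified: a ray, as slopes to the right and down, at radius r is drawn at 1 + k1 r^2 times it, then the intrinsics apply), "world_from_camera" (4x4, takes a point from camera to world coordinates); the wrist camera has in their place "T_tool_cam" (4x4, takes a point from camera to tool coordinates, whose origin is the TCP and whose axes are the flange's). Camera axes: x right, y down, z forward; pixel columns grow to the right and rows downward; lengths in mm; the calibration is good to about 2 mm. A picture is of the moment at which its call begins: read the wrist's pose just before it. camera_params takes no time and is no camera call.
- arm.job_done(): hands the job in, once; it reports no verdict.
The state is a dict: "clock": time; "joints": joint angles; "joint_vel": joint speeds; "joint_efforts": joint torques, N m; "position": TCP position; "ee_rot": TCP orientation; "contact_force": force on the tool from outside, world axes, zero at the start; "wrist_torque": the same for the moment, N m; "gripper_width": finger opening in mm.
Only numpy, scipy, OpenCV 4.12 (cv2) and the standard library are available. Lean on these libraries where they do the work, as an engineer would, in place of code of your own. Each camera call takes 0.05 s, during which the arm holds its last target.

### The job

The blue cap has been put down on top of its jar's thread but has not caught. Turn it backward (counter-clockwise seen from above) until, with its white line near the white dot on the wooden block, the thread start drops and the cap sinks by about 5 mm, then screw it forward (clockwise) down to its stop, so that its white line points at the red dot, and let go of it.

Things in the scene. Friction and masses are not known exactly. Their poses are not given: they have to be found in the camera images.
- cap_center (a point): Centre (on the axis, half-way up) of the loose blue round screw cap: 56 mm diameter, 26.5 mm high, upright, 35 to 70 g. z up; x along the white line on its top. Grip its upper 12 mm from any side; the jar below is narrower (54 mm). It starts centred on the jar's mouth, centre 95.8 mm above the table, x turned 12 to 34 degrees counter-clockwise (from above) from the jar's x.
- jar: The brown jar wearing the blue cap, in a 120 x 120 x 25 mm wooden block, fixed to the table. Origin: on its axis at table height; z up, x points at the red dot. Inside the cap 3 lugs lie on the flat tops of 3 thread ramps; turned forward from there they only meet a stop. A like jar with a grey cap, already shut, and a dark-lidded jar stand some 250 mm apart in any order: bystanders.
- drop_mark (a point): White dot (14 mm) on the block's top, 46 mm from the jar's axis, 75 degrees counter-clockwise from the jar's x. With the white line within 13 degrees of it the lugs lie over the gaps and the cap sinks 5.5 mm, by its weight if free or with a light push. A stop 15 degrees beyond it ends the backward turn. Screwing down can only begin from here.
- shut_mark (a point): Red dot (14 mm) on the block's top, 46 mm from the jar's axis along the jar's x. Screwed clockwise from the drop, the cap keeps its height for the first 15 degrees, then goes down 3.7 mm evenly over 60 degrees (hold it so that it can follow, or go down with it) to a hard stop with the white line at this dot, its centre then 86.6 mm above the table.
Not all that is in view belongs to the job. Of the things that look like the part that bears cap_center, the smallest one is meant.

How it is judged (in metres and radians):
On the way:
1. the cap has been turned back to the gap (within 20 degrees of the white dot) and has sunk there by at least 3.5 mm (z of cap_center in the frame of jar below 0.0923 m and angle between the x axis of cap_center and the x axis of jar, either way round above 0.96 rad), for 0.1 s.
At the end, for the whole second after the job is handed in: The blue cap is screwed down on its jar: its white line within 15 degrees of the red dot, its centre no more than 2.2 mm above the fully shut height, upright within 6 degrees and centred on the jar (within 4 mm) (angle between the x axis of cap_center and the x axis of jar, either way round below 0.26 rad and z of cap_center in the frame of jar below 0.0888 m and horizontal distance between cap_center and jar below 0.004 m and angle between cap_center's own z axis and vertical below 0.1 rad); the robot touches nothing.
It also fails if it takes over 34 s, if anything falls off the work surface, if the arm or the gripper's body presses on something with over 40 N, if the wrist force passes 120 N, or if a joint passes its speed limit or range.

## Working session

There is one attempt and no reset: what is moved stays moved. The work goes in short steps, Python scripts to look and compute and a tool call to move; the robot and the scene stay as the last step left them, time stands still between calls to the robot, and variables do not carry over. Pictures are saved under pics/ and viewed, and the job is handed in when it is done.

Besides the shell and the picture viewer there is one more tool, called after "Request:" in YAML: its name, and indented under it one key for each argument. drive_tool: Moves the arm, as the interface text tells. Its arguments: {"type":"object","properties":{"moves":{"type":"array","items":{"type":"array","items":{"type":"array","items":{"type":"number"}}}}},"required":["moves"]}

```bash
mkdir -p pics
cat > h.py <<'E'
import numpy as np, cv2
from bench import arm
def snap(n,f):
    s=arm.read_state(); im,d=arm.get_image(n); cv2.imwrite(f'pics/{f}.png',cv2.cvtColor(im,cv2.COLOR_RGB2BGR)); np.savez(f'pics/{f}.npz',im=im,d=d,pos=s['position'],q=s['ee_rot']); return s,im,d
E
python3 - <<'E'
from h import *
print(arm.read_state())
for n in ['scene','side','wrist']:
    print(n,arm.camera_params(n)); snap(n,n+'0')
E
```

```text
{'clock': 0.0, 'joints': array([ 1.52557851e+00,  3.85539510e-01,  6.60371794e-03, -4.96296518e-04,
       -1.19400380e+00, -2.58584794e-01]), 'joint_vel': array([ 2.32103444e-03,  6.62001947e-05,  3.44035756e-04, -2.81385733e-04,
       -1.13304557e-03, -1.30590647e-04]), 'joint_efforts': array([-9.40900391e-04, -3.92285407e+01,  1.88399899e+01,  4.18602973e+00,
       -4.69450315e-03,  5.33468182e-06]), 'position': array([186.78562729, 595.81127992, 230.2236293 ]), 'ee_rot': array([ 9.88470712e-01, -1.51408223e-01, -1.15222680e-04,  1.09009787e-03]), 'contact_force': array([-0.31516135,  0.13182484, -0.61195388]), 'wrist_torque': array([-0.05034278, -0.05970406, -0.03430051]), 'gripper_width': 85.43635809155539}
scene {'fov_y': 46.26253879422863, 'cx': 256.3938897394346, 'cy': 192.72461737166452, 'k1': 0.04880539998297493, 'world_from_camera': array([[ 7.72092993e-01, -3.35070998e-01,  5.39999848e-01,
        -2.50845484e+02],
       [-6.35386888e-01, -3.90310613e-01,  6.66289072e-01,
        -8.64765493e+02],
       [-1.24864724e-02, -8.57545947e-01, -5.14255808e-01,
         7.09
[... 345 characters left out ...]
 6.41586259e-01, -7.19834190e-01,
         6.02462799e+02],
       [-1.66314855e-02, -7.49445627e-01, -6.61856968e-01,
         7.04953725e+02],
       [ 0.00000000e+00,  0.00000000e+00,  0.00000000e+00,
         1.00000000e+00]])}
wrist {'fov_y': 66.6003363057741, 'cx': 258.1224372458396, 'cy': 188.66347825978775, 'k1': -0.06303380055987917, 'T_tool_cam': array([[-1.12308907e-03, -9.45597119e-01, -3.25338019e-01,
         8.52109907e+01],
       [ 9.99998868e-01, -1.38783206e-03,  5.81678713e-04,
        -4.20623781e-01],
       [-1.00154825e-03, -3.25336998e-01,  9.45597607e-01,
        -1.41970412e+02],
       [ 0.00000000e+00,  0.00000000e+00,  0.00000000e+00,
         1.00000000e+00]])}
```

View pics/scene0.png

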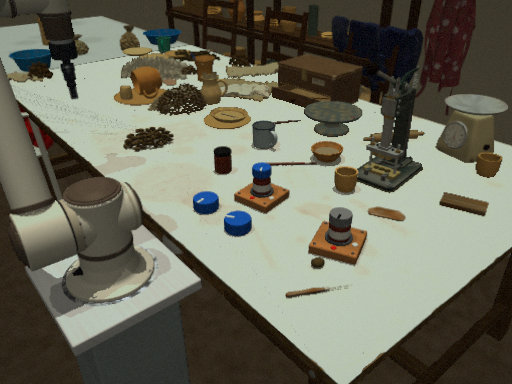

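View pics/side0.png

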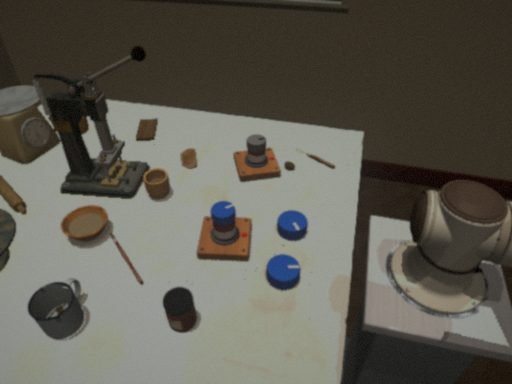

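View pics/wrist0.png

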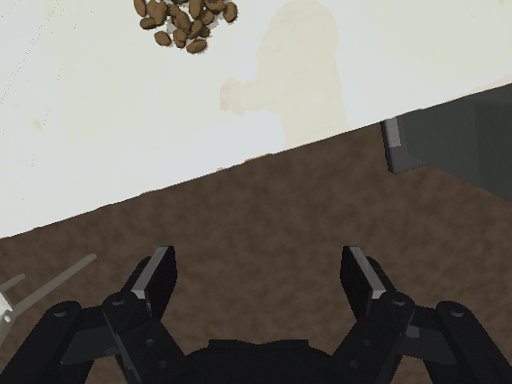

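Three blue caps are candidates: scene (262,171) / side (223,215) on a jar in its block, and scene (206,203) / side (284,270) and scene (238,222) / side (292,224) lying on the table. I'll measure and enlarge them.

```bash
cat >> h.py <<'E'
def cam(n,q=None,pos=None):
    p=arm.camera_params(n); f=192/np.tan(np.radians(p['fov_y']/2))
    if n=='wrist':
        from scipy.spatial.transform import Rotation as R
        W=np.eye(4);W[:3,:3]=R.from_quat(q).as_matrix();W[:3,3]=pos; T=W@p['T_tool_cam']
    else: T=p['world_from_camera']
    return f,p['cx'],p['cy'],p['k1'],T
def rays(c,uv):
    f,cx,cy,k,T=c; d=(np.atleast_2d(uv).astype(float)-[cx,cy])/f; s=d.copy()
    for _ in range(20): s=d/(1+k*(s**2).sum(1,keepdims=True))
    v=np.c_[s,np.ones(len(s))]@T[:3,:3].T; return T[:3,3],v
def onz(c,uv,z):
    o,v=rays(c,uv); return o+v*((z-o[2])/v[:,2])[:,None]
def tri(c1,u1,c2,u2):
    o1,v1=rays(c1,u1);o2,v2=rays(c2,u2);v1=v1[0];v2=v2[0]
    s=np.linalg.lstsq(np.c_[v1,-v2],o2-o1,rcond=None)[0]
    a=o1+s[0]*v1;b=o2+s[1]*v2; return (a+b)/2,np.linalg.norm(a-b)
def depthpts(c,uv,d):
    f,cx,cy,k,T=c; o,v=rays(c,uv); vc=v@T[:3,:3]; return o+v*(d/vc[:,2])[:,None]
E
python3 - <<'E'
from h import *
for n,box in [('scene',(180,150,110,90)),('side',(180,185,140,110))]:
    z=np.load(f'pics/{n}0.npz');im=z['im'];d=z['d'];c=cam(n)
    hsv=cv2.cvtColor(im,cv2.COLOR_RGB2HSV)
    m=cv2.inRange(hsv,(100,120,40),(130,255,255))
    N,l,st,ce=cv2.connectedComponentsWithStats(m)
    for i in range(1,N):
        if st[i,4]<80: continue
        ys,xs=np.where(l==i); ok=d[ys,xs]>0
        P=depthpts(c,np.c_[xs,ys][ok],d[ys,xs][ok])
        top=P[P[:,2]>np.percentile(P[:,2],90)-4]
        print(n,st[i],ce[i].round(),'top z',np.percentile(P[:,2],[5,50,95]).round(),'ctr',(top.min(0)+top.max(0))/2,'size',np.ptp(top,axis=0).round())
    m=cv2.inRange(hsv,(0,170,120),(8,255,255))|cv2.inRange(hsv,(172,170,120),(180,255,255))
    N,l,st,ce=cv2.connectedComponentsWithStats(m)
    for i in range(1,N):
        if st[i,4]>=4: print('red',n,st[i],ce[i],onz(c,ce[i],25))
    x,y,w,h=box
    cv2.imwrite(f'pics/{n}0c.png',cv2.cvtColor(cv2.resize(im[y:y+h,x:x+w],None,fx=5.5,fy=5.5,interpolation=cv2.INTER_CUBIC),cv2.COLOR_RGB2BGR))
E
```

```text
scene [143  28  38  16 294] [161.  34.] top z [19. 48. 65.] ctr [1289.97625046 2041.45243643   64.33926685] size [258. 265.  10.]
scene [ 10  49  30  22 186] [25. 58.] top z [22. 61. 82.] ctr [ 394.70045448 1935.08929507   79.73935127] size [166. 215.   9.]
scene [252 163  19  16 247] [261. 170.] top z [ 85. 105. 110.] ctr [485.78223099  17.21639787 108.51526975] size [54. 54.  6.]
scene [193 192  25  22 451] [206. 202.] top z [ 4. 32. 36.] ctr [328.45090699  85.08845024  35.11865871] size [70. 68.  7.]
scene [224 211  27  25 544] [238. 223.] top z [ 4. 33. 37.] ctr [335.71468408 -58.20453218  35.99788913] size [68. 74.  8.]
red scene [250 196   5   3  13] [251.69230769 197.        ] [[442.14304838  12.35202122  25.        ]]
red scene [331 245   5   5  18] [333.         247.11111111] [[ 445.7550765  -300.41081722   25.        ]]
side [212 202  22  20 303] [222. 211.] top z [103. 108. 110.] ctr [485.20223245  26.12847375 108.18815331] size [50. 51.  6.]
side [278 211  29  26 483] [292. 222.] top z [26. 34. 36.] ctr [336.81595214 -51.08374092  34.90226667] size [68. 69.  7.]
side [267 255  32  33 726] [282. 270.] top z [24. 34. 36.] ctr [330.84003471  93.14866111  35.22504574] size [68. 71.  7.]
red side [269 157   5   3  12] [271.16666667 158.08333333] [[ 445.01457419 -298.39230943   25.        ]]
red side [241 232   6   5  23] [243.60869565 234.2173913 ] [[441.48567396  13.56056149  25.        ]]
```

View pics/scene0c.png

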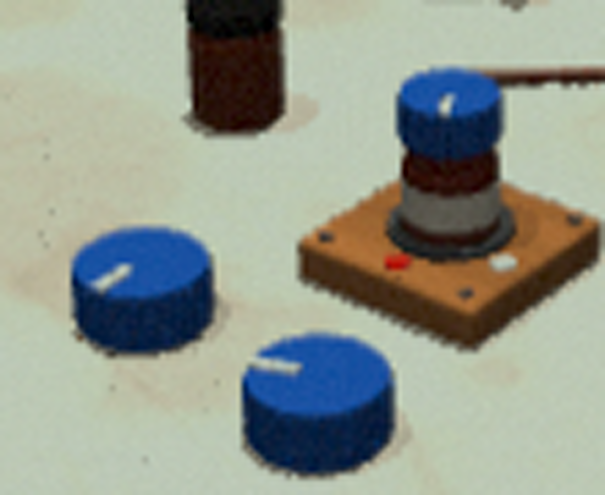

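View pics/side0c.png

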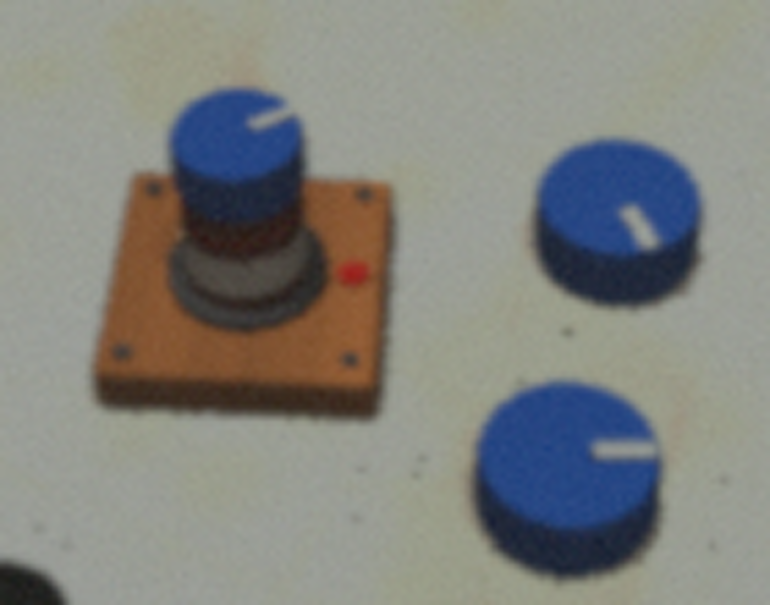

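The jar cap measures about 54–56 mm across the top, against about 70 mm for the two loose ones. Its centre is near (486, 22) with the top at 109 mm (95.8 + 13.25 = 109.05, agrees). It's the smallest one and sits on its jar beside the red dot (442, 13), so it is the one meant. I'll go above it for a wrist view.

Request:
drive_tool:
  moves:
    - [[1, 0.035, 0.035, 0, 0, 0, 0], [1, 0.035, 0.035, 0, 0, 0, 0], [1, 0.035, 0.035, 0, 0, 0, 0], [1, 0.035, 0.035, 0, 0, 0, 0], [1, 0.035, 0.035, 0, 0, 0, 0], [1, 0.035, 0.035, 0, 0, 0, 0], [1, 0.035, 0.035, 0, 0, 0, 0], [1, 0.035, 0.035, 0, 0, 0, 0], [1, 0.035, 0.035, 0, 0, 0, 0], [1, 0.035, 0.035, 0, 0, 0, 0], [1, 0.035, 0.035, 0, 0, 0, 0], [1, 0.035, 0.035, 0, 0, 0, 0], [1, 0.035, 0.035, 0, 0, 0, 0]]

```text
clock: 1.45
position: [485.6, 21.0, 229.2]
ee_rot: [0.989, -0.145, 0.001, 0.002]
contact_force: [1.7, 0.7, 0.3]
gripper_width: 85.5
```

Request:
drive_tool:
  moves:
    - [[1, 0, 0, 0, 0, 0, 0], [1, 0, 0, 0, 0, 0, 0]]

```text
clock: 1.65
position: [486.9, 15.5, 228.3]
ee_rot: [0.989, -0.15, -0.0, 0.003]
contact_force: [0.1, 0.3, -0.2]
gripper_width: 85.0
```

Run:
```python
from h import *
s,im,d=snap('wrist','w1'); print(s['position'],s['ee_rot'],s['joints'])
```

```text
[486.9017969   15.48042603 228.27593052] [ 9.88630186e-01 -1.50344440e-01 -2.13969672e-04  2.61874218e-03] [ 0.36880293  0.1520752  -0.32504438  0.0048707  -1.09665414  0.89792872]
```

View pics/w1.png

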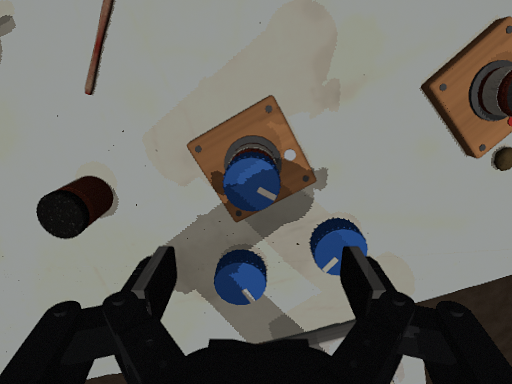

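The wrist view shows the target cap at about (252,182), its white line toward (267,194), and the white dot at (290,155). The red dot is hidden under the cap. Next I'll compute positions.

```bash
cat >> h.py <<'E'
def measure(f,name,p,zt,rad=28):
    """cap top at approx p: ellipse centre & line angle on plane zt"""
    z=np.load(f'pics/{f}.npz'); im=z['im'];d=z['d']
    c=cam(name,z['q'],z['pos']); yy,xx=np.mgrid[0:384,0:512]; uv=np.c_[xx.ravel(),yy.ravel()]
    X=onz(c,uv,zt)[:,:2].reshape(384,512,2); hsv=cv2.cvtColor(im,cv2.COLOR_RGB2HSV)
    near=np.linalg.norm(X-p[:2],axis=2)<45
    D=depthpts(c,uv,d.ravel()).reshape(384,512,3)
    blue=cv2.inRange(hsv,(100,90,30),(132,255,255))>0
    topm=near&(abs(D[...,2]-zt)<5)&(d>0)
    q=X[topm&(np.linalg.norm(D[...,:2]-p[:2],axis=2)<40)]
    (x,y),r=cv2.minEnclosingCircle(q.astype(np.float32))
    med=np.median(D[topm][:,2])
    w=near&(hsv[...,1]<110)&(hsv[...,2]>90)&(np.linalg.norm(X-[x,y],axis=2)<rad-1)&topm
    L=X[w]; m=L.mean(0); 
    vx,vy,_,_=cv2.fitLine(L.astype(np.float32),cv2.DIST_L2,0,.01,.01).ravel()
    v=np.array([vx,vy]); v*=np.sign(v@(m-[x,y]))
    print(f,'centre',np.round([x,y],1),'r',round(r,1),'z',med.round(1),'line mid',m.round(1),'n',len(L),'ang mid-centre',np.degrees(np.arctan2(*(m-[x,y])[::-1])).round(1),'fit',np.degrees(np.arctan2(v[1],v[0])).round(1))
    return c,im,hsv
E
python3 - <<'E'
from h import *
C={}
for f,n in [('w1','wrist'),('side0','side'),('scene0','scene')]:
    c,im,hsv=measure(f,n,np.array([486,22]),109)
    C[f]=c
    m=((hsv[...,1]<60)&(hsv[...,2]>120)).astype(np.uint8)
    yy,xx=np.mgrid[0:384,0:512]; X=onz(c,np.c_[xx.ravel(),yy.ravel()],25)[:,:2].reshape(384,512,2)
    r=np.linalg.norm(X-[486,21],axis=2); m[(r<36)|(r>56)]=0
    N,l,st,ce=cv2.connectedComponentsWithStats(m)
    for i in range(1,N):
        if st[i,4]>5: print(' white',st[i],ce[i],onz(c,ce[i],25))
    # block corners
    cv2.imwrite(f'pics/{f}_w.png',m*255)
print(tri(C['side0'],[243.6,234.2],C['scene0'],[251.7,197]))
E
```

```text
w1 centre [488.8  21. ] r 27.7 z 108.3 line mid [475.7  10.5] n 109 ang mid-centre -141.1 fit -136.5
 white [284 149  12  12 106] [289.6509434  154.53773585] [[484.71709607 -24.53579325  25.        ]]
side0 centre [486.3  26.8] r 28.6 z 107.7 line mid [485.1  16.5] n 36 ang mid-centre -96.8 fit -155.8
scene0 centre [482.5  15.7] r 31.3 z 108.3 line mid [471.9  11.4] n 8 ang mid-centre -157.4 fit -74.5
 white [269 196   5   3   9] [271.         197.22222222] [[484.04428746 -25.21607618  25.        ]]
(array([442.06590254,  12.80113609,  24.52943002]), np.float64(0.8696112868907079))
```

The jar axis from the two dots is (487.4, 21.4). Their separation is 56.7 mm against 56.0 expected, and the cap circle gives (488.8, 21.0). The jar's x points at about 191°, the white dot is at about 266°, and the line is at about 221°, i.e. about 30° from jar x, which fits 12–34°. Descending part-way for a second wrist view.

Request:
drive_tool:
  moves:
    - [[1, -0.001, -0.0057, 0.03, 0, 0, 0], [1, 0, 0, 0.03, 0, 0, 0], [1, 0, 0, 0, 0, 0, 0], [1, 0, 0, 0, 0, 0, 0]]

```text
clock: 2.1
position: [487.3, 26.1, 168.9]
ee_rot: [0.989, -0.146, 0.002, 0.002]
contact_force: [0.7, 0.2, 0.1]
gripper_width: 85.4
```

Run:
```python
from h import *
s,im,d=snap('wrist','w2'); print(s['position'],s['ee_rot'])
c,im,hsv=measure('w2','wrist',np.array([487.5,21.2]),109)
m=((hsv[...,1]<60)&(hsv[...,2]>120)).astype(np.uint8)
yy,xx=np.mgrid[0:384,0:512]; X=onz(c,np.c_[xx.ravel(),yy.ravel()],25)[:,:2].reshape(384,512,2)
r=np.linalg.norm(X-[484.5,-25],axis=2); m[r>12]=0
ys,xs=np.where(m>0); print('white',len(xs),xs.mean(),ys.mean(),onz(c,[xs.mean(),ys.mean()],25))
z1=np.load('pics/w1.npz');c1=cam('wrist',z1['q'],z1['pos']); print('tri white',tri(c1,[289.65,154.54],c,[xs.mean(),ys.mean()]))
```

```text
[487.28932804  26.07470731 168.8525386 ] [ 0.98932358 -0.14571334  0.00173254  0.00186551]
w2 centre [489.1  21.2] r 27.7 z 108.3 line mid [475.5  10.5] n 176 ang mid-centre -141.8 fit -136.7
white 153 306.4117647058824 165.48366013071896 [[484.69903327 -24.33005926  25.        ]]
tri white (array([484.14655772, -24.58327296,  22.91391991]), np.float64(0.16358944253298033))
```

View pics/w2.png

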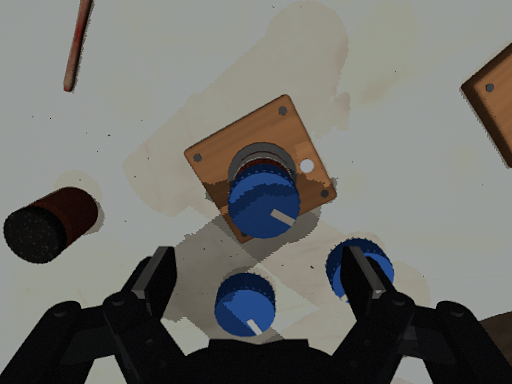

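Two wrist views agree on the cap centre, (489, 21), and the line at about 221°. I'll centre and descend.

Request:
drive_tool:
  moves:
    - [[1, 0.0023, 0.0043, 0.025, 0, 0, 0], [1, 0, 0, 0.02, 0, 0, 0], [1, 0, 0, 0, 0, 0, 0], [1, 0, 0, 0, 0, 0, 0]]

```text
clock: 2.55
position: [492.4, 24.4, 129.8]
ee_rot: [0.99, -0.143, 0.008, -0.001]
contact_force: [0.4, -0.8, -0.4]
gripper_width: 85.7
```

Request:
drive_tool:
  moves:
    - [[1, 0, 0, 0, 0, 0, 0]]

```text
clock: 2.65
position: [493.2, 24.9, 131.2]
ee_rot: [0.99, -0.143, 0.009, -0.001]
contact_force: [0.5, -0.2, -0.4]
gripper_width: 85.7
```

Request:
drive_tool:
  moves:
    - [[1, 0, 0, 0, 0, 0, 0]]

```text
clock: 2.75
position: [494.0, 25.3, 132.6]
ee_rot: [0.99, -0.143, 0.01, -0.002]
contact_force: [0.7, -0.0, 0.4]
gripper_width: 85.5
```

Request:
drive_tool:
  moves:
    - [[1, 0, 0, 0, 0, 0, 0]]

```text
clock: 2.85
position: [494.5, 25.5, 133.6]
ee_rot: [0.99, -0.142, 0.011, -0.002]
contact_force: [-0.0, 0.5, 0.3]
gripper_width: 85.4
```

```bash
cat >> h.py <<'E'
def goto(p,yaw):
    from scipy.spatial.transform import Rotation as R
    s=arm.read_state(); r=R.from_quat(s['ee_rot']); a=np.radians(yaw)
    M=np.array([[np.cos(a),np.sin(a),0],[np.sin(a),-np.cos(a),0],[0,0,-1]]).T.copy()
    M=np.c_[[np.cos(a),np.sin(a),0],[np.sin(a),-np.cos(a),0],[0,0,-1.]]
    x=r.as_matrix()[:,0]
    print('clock',s['clock'],'pos',s['position'].round(1),'yaw',np.degrees(np.arctan2(x[1],x[0])).round(1),'tilt z',r.as_matrix()[:,2].round(4),'F',s['contact_force'].round(1),'T',s['wrist_torque'].round(2),'w',round(s['gripper_width'],1),'vel',s['joint_vel'].round(3),'j6',s['joints'][5].round(2))
    print('shift m',(r.inv().apply(np.array(p)-s['position'])/1000).round(4),'rotvec',(r.inv()*R.from_matrix(M)).as_rotvec().round(4))
E
python3 -c "
from h import *
goto([488.5,21.3,110],-17)"
```

```text
clock 2.85 pos [494.5  25.5 133.6] yaw -16.4 tilt z [ 0.0222  0.0017 -0.9998] F [-0.   0.5  0.3] T [0.05 0.04 0.04] w 85.4 vel [ 0.001 -0.013  0.011  0.004 -0.005  0.001] j6 0.89
shift m [-0.0051  0.0059  0.0234] rotvec [-0.008  -0.0208  0.0108]
```

Request:
drive_tool:
  moves:
    - [[1, -0.005, 0.006, 0.023, -0.008, -0.021, 0.011], [1, 0, 0, 0, 0, 0, 0]]

```text
clock: 3.05
position: [489.4, 21.6, 111.8]
ee_rot: [0.989, -0.148, 0.001, -0.001]
contact_force: [-0.0, -0.4, -0.2]
gripper_width: 85.4
```

```bash
python3 -c "
from h import *
goto([488.5,21.3,81],-17)"
```

```text
clock 3.05 pos [489.4  21.6 111.8] yaw -17.0 tilt z [ 0.0031  0.0014 -1.    ] F [-0.  -0.4 -0.2] T [-0.06  0.03 -0.  ] w 85.4 vel [ 0.009 -0.064  0.081  0.049 -0.003  0.   ] j6 0.9
shift m [-0.0009  0.0006  0.0308] rotvec [-0.0022 -0.0026 -0.0002]
```

Request:
drive_tool:
  moves:
    - [[1, -0.001, 0.0005, 0.031, -0.002, -0.0025, 0], [1, 0, 0, 0, 0, 0, 0]]

```text
clock: 3.25
position: [490.4, 21.8, 82.4]
ee_rot: [0.989, -0.147, 0.002, -0.001]
contact_force: [-1.0, 0.1, 0.2]
gripper_width: 85.1
```

```bash
python3 -c "
from h import *
goto([488.5,21.3,81],-17)
snap('side','s2');snap('wrist','w3')
im=cv2.imread('pics/s2.png')[150:270,150:310];cv2.imwrite('pics/s2c.png',cv2.resize(im,None,fx=4.5,fy=4.5,interpolation=2))"
```

```text
clock 3.25 pos [490.4  21.8  82.4] yaw -16.9 tilt z [ 4.8e-03  8.0e-04 -1.0e+00] F [-1.   0.1  0.2] T [-0.05  0.1   0.03] w 85.1 vel [ 0.    -0.09   0.114  0.065 -0.025  0.   ] j6 0.9
shift m [-0.0017  0.001   0.0014] rotvec [-0.0022 -0.0044  0.0009]
```

View pics/s2c.png

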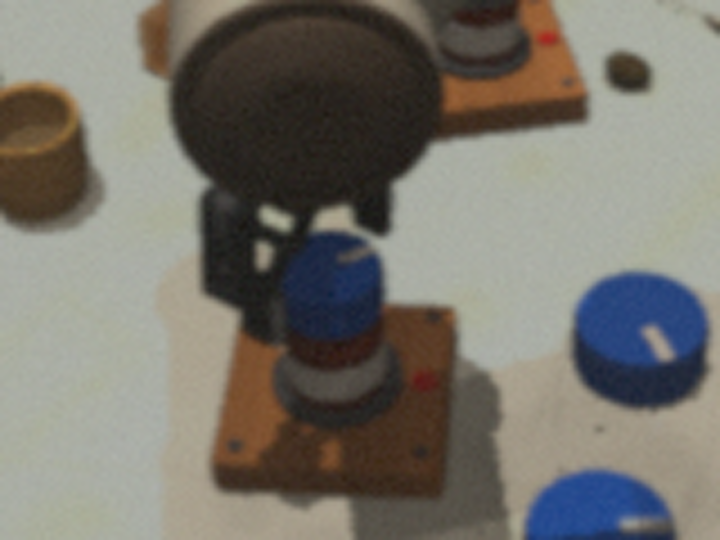

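View pics/w3.png

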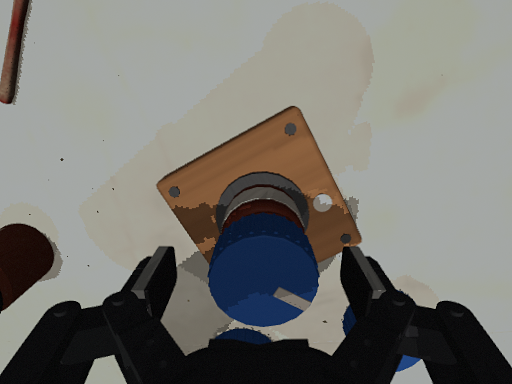

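The wrist view has the cap (209–318, mid 263) between the fingers (mid about 259), with the line toward (290,298). Closing now with a small correction.

Request:
drive_tool:
  moves:
    - [[1, -0.0015, 0.001, 0.002, -0.002, -0.0045, 0], [0, 0, 0, 0.0005, 0, 0, 0], [0, 0, 0, 0.0005, 0, 0, 0], [0, 0, 0, 0, 0, 0, 0]]

```text
clock: 3.75
position: [494.3, 21.4, 88.2]
ee_rot: [0.989, -0.145, 0.007, -0.001]
contact_force: [-1.3, -6.0, 1.6]
gripper_width: 54.2
```

```bash
python3 -c "
from h import *
goto([488.5,21.3,81],-17)"
```

```text
clock 3.75 pos [494.3  21.4  88.2] yaw -16.7 tilt z [ 1.400e-02  5.000e-04 -9.999e-01] F [-1.3 -6.   1.6] T [-1.9   0.24  0.08] w 54.2 vel [-0.003 -0.008 -0.004 -0.008  0.01   0.   ] j6 0.9
shift m [-0.0056  0.0018  0.0071] rotvec [-0.0045 -0.0132  0.0058]
```

The arm drifted up by about 7 mm during the zero rows (a bias of about 1.5 mm per row). I'll reopen, come back down, and add a compensation to every row.

Request:
drive_tool:
  moves:
    - [[1, 0, 0, 0.001, 0, 0, 0], [1, 0, 0, 0.001, 0, 0, 0], [1, 0, 0, 0.001, 0, 0, 0]]

```text
clock: 4.05
position: [495.0, 21.4, 86.3]
ee_rot: [0.989, -0.145, 0.008, -0.002]
contact_force: [0.9, 0.6, 0.5]
gripper_width: 85.4
```

```bash
python3 -c "
from h import *
goto([488.5,21.3,80],-17)"
```

```text
clock 4.05 pos [495.   21.4  86.3] yaw -16.7 tilt z [ 0.0168  0.0015 -0.9999] F [0.9 0.6 0.5] T [-0.01  0.04  0.03] w 85.4 vel [-0.001  0.013 -0.009 -0.002  0.03  -0.001] j6 0.9
shift m [-0.0063  0.002   0.0062] rotvec [-0.0063 -0.0156  0.0053]
```

Request:
drive_tool:
  moves:
    - [[1, -0.0065, 0.002, 0.006, -0.006, -0.016, 0]]

```text
clock: 4.15
position: [488.8, 21.7, 80.5]
ee_rot: [0.989, -0.145, 0.0, -0.001]
contact_force: [-0.7, 0.8, -0.3]
gripper_width: 85.5
```

Request:
drive_tool:
  moves:
    - [[1, 0, 0, 0, 0, 0, 0]]

```text
clock: 4.25
position: [487.7, 21.7, 79.5]
ee_rot: [0.989, -0.145, -0.001, -0.0]
contact_force: [-0.4, -0.3, 0.1]
gripper_width: 85.5
```

```bash
python3 -c "
from h import *
goto([488.5,21.3,80],-17)"
```

```text
clock 4.25 pos [487.7  21.7  79.5] yaw -16.7 tilt z [-1.7e-03  8.0e-04 -1.0e+00] F [-0.4 -0.3  0.1] T [ 0.02 -0.01  0.01] w 85.5 vel [-0.    -0.008  0.021  0.015  0.01  -0.001] j6 0.9
shift m [ 0.0008  0.0002 -0.0005] rotvec [-0.0002  0.0018  0.0052]
```

Request:
drive_tool:
  moves:
    - [[0, 0.0005, 0, 0, 0, 0.001, 0], [0, 0, 0, 0, 0, 0, 0]]

```text
clock: 4.45
position: [488.2, 21.7, 79.1]
ee_rot: [0.989, -0.145, -0.001, -0.0]
contact_force: [-1.0, -0.0, 0.4]
gripper_width: 59.0
```

Request:
drive_tool:
  moves:
    - [[0, 0, 0, 0, 0, 0, 0]]

```text
clock: 4.55
position: [488.6, 21.8, 79.5]
ee_rot: [0.989, -0.145, -0.0, 0.0]
contact_force: [0.6, -0.7, 3.1]
gripper_width: 54.3
```

```bash
python3 -c "
from h import *
goto([488.5,21.3,80],-17)"
```

```text
clock 4.55 pos [488.6  21.8  79.5] yaw -16.6 tilt z [-6.e-04  1.e-04 -1.e+00] F [ 0.6 -0.7  3.1] T [-0.11  0.19 -0.  ] w 54.3 vel [ 0.     0.001 -0.001 -0.001  0.001 -0.   ] j6 0.9
shift m [ 0.0001  0.0005 -0.0005] rotvec [0.0001 0.0006 0.0062]
```

Gripped at 54.3 mm with low forces. Now turning back (counter-clockwise seen from above = −z of the tool).

Request:
drive_tool:
  moves:
    - [[0, 0, 0, 0, 0, 0, -0.12], [0, 0, 0, 0, 0, 0, -0.12]]

```text
clock: 4.75
position: [488.7, 22.0, 79.6]
ee_rot: [1.0, -0.021, -0.0, -0.0]
contact_force: [0.3, 0.6, -0.6]
gripper_width: 54.2
```

```bash
python3 -c "
from h import *
goto([488.5,21.3,79.5],23)"
```

```text
clock 4.75 pos [488.7  22.   79.6] yaw -2.4 tilt z [-2.e-04  4.e-04 -1.e+00] F [ 0.3  0.6 -0.6] T [-0.01 -0.01  0.06] w 54.2 vel [ 3.000e-03 -2.000e-03 -1.000e-03  0.000e+00  3.000e-03  1.221e+00] j6 1.15
shift m [-0.0002  0.0007  0.0001] rotvec [-4.000e-04  1.000e-04 -4.441e-01]
```

Request:
drive_tool:
  moves:
    - [[0, 0, 0, 0, 0, 0, -0.12], [0, 0, 0, 0, 0, 0, -0.12], [0, 0, 0, 0, 0, 0, -0.12], [0, 0, 0, 0, 0, 0, -0.1], [0, 0, 0, 0, 0, 0, 0]]

```text
clock: 5.25
position: [488.5, 22.1, 79.3]
ee_rot: [0.976, 0.217, -0.0, -0.0]
contact_force: [-0.4, 0.6, -0.1]
gripper_width: 54.0
```

```bash
python3 -c "
from h import *
goto([488.5,21.3,79.5],28)
snap('side','s3');snap('scene','c3')
im=cv2.imread('pics/s3.png')[180:270,180:270];cv2.imwrite('pics/s3c.png',cv2.resize(im,None,fx=6,fy=6,interpolation=2))
im=cv2.imread('pics/c3.png')[130:220,215:305];cv2.imwrite('pics/c3c.png',cv2.resize(im,None,fx=6,fy=6,interpolation=2))"
```

```text
clock 5.25 pos [488.5  22.1  79.3] yaw 25.0 tilt z [-3.e-04  9.e-04 -1.e+00] F [-0.4  0.6 -0.1] T [-0.03 -0.02 -0.03] w 54.0 vel [ 0.001  0.001 -0.002 -0.001  0.002 -0.028] j6 1.63
shift m [-0.0004  0.0007 -0.0002] rotvec [-0.001  -0.0002 -0.0519]
```

View pics/s3c.png

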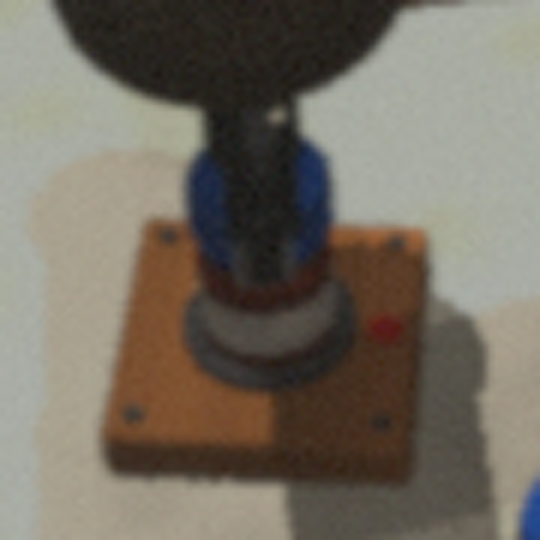

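View pics/c3c.png

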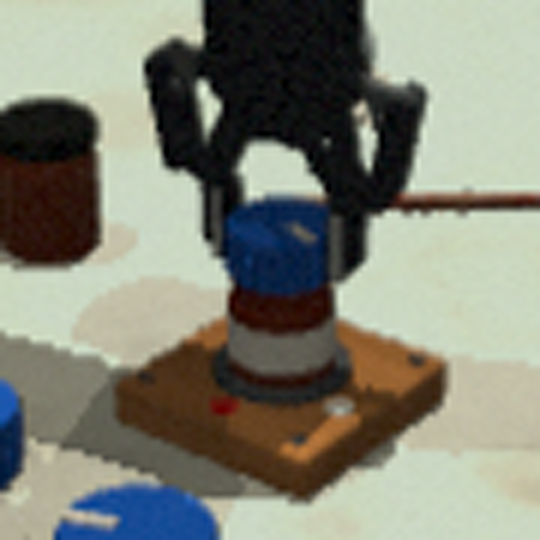

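The scene view shows the cap gripped and turned, with its line now pointing to about the white dot's side. I'll check the angle.

```bash
python3 -c "
from h import *
c=cam('scene')
a=np.array([[290,225],[312,243],[280,217]])/6+[215,130]-.5
P=onz(c,a,109);print(P.round(1));v=P[1]-P[0];print(np.degrees(np.arctan2(v[1],v[0]))%360)
"
```

```text
[[485.   12.1 109. ]
 [481.1  -8.6 109. ]
 [486.7  21.6 109. ]]
259.3141953943358
```

Request:
drive_tool:
  moves:
    - [[0, 0, 0.0005, 0, 0, 0, -0.06], [0, 0, 0, 0, 0, 0, 0], [0.8, 0, 0, 0, 0, 0, 0], [0.8, 0, 0, 0, 0, 0, 0], [0.8, 0, 0, 0, 0, 0, 0]]

```text
clock: 5.85
position: [488.9, 21.7, 79.3]
ee_rot: [0.97, 0.242, 0.0, -0.001]
contact_force: [0.1, -0.0, 0.3]
gripper_width: 68.6
```

```bash
python3 -c "
from h import *
goto([488.5,21.3,75],28)
snap('wrist','w4');snap('scene','c4')
z=np.load('pics/w4.npz')
measure('w4','wrist',np.array([488.5,21.3]),103.5)
im=cv2.imread('pics/c4.png')[130:220,215:305];cv2.imwrite('pics/c4c.png',cv2.resize(im,None,fx=6,fy=6,interpolation=2))"
```

```text
clock 5.85 pos [488.9  21.7  79.3] yaw 28.0 tilt z [-0.     0.001 -1.   ] F [ 0.1 -0.   0.3] T [ 0.04 -0.02  0.02] w 68.6 vel [-0.001 -0.     0.001  0.002  0.001 -0.011] j6 1.68
shift m [-0.0005  0.0002  0.0043] rotvec [-0.0009 -0.0005 -0.0006]
w4 centre [492.6  23.5] r 39.8 z 102.9 line mid [487.3   5.5] n 316 ang mid-centre -106.3 fit -87.6
```

View pics/w4.png

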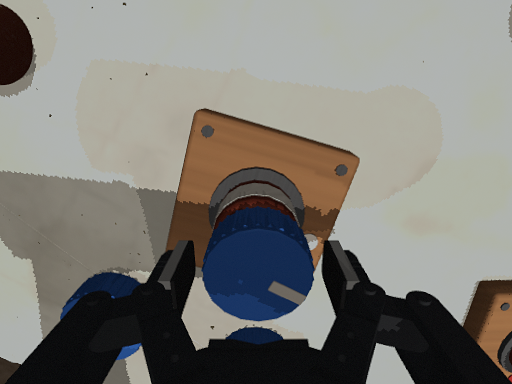

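View pics/c4c.png

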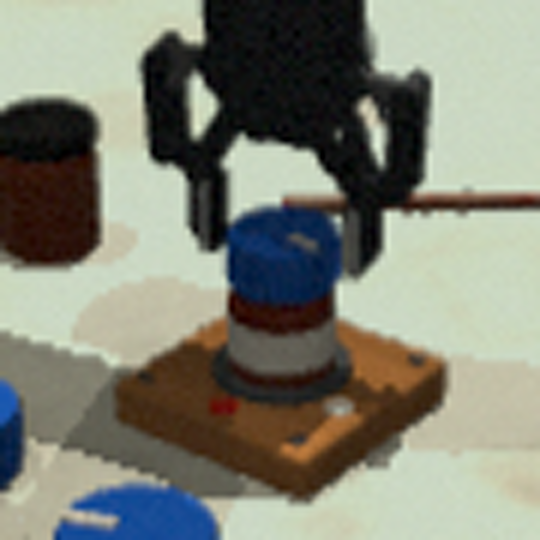

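```bash
python3 -c "
from h import *
for f,box in [('w3',(225,300,265,310)),('w4',(220,260,262,310))]:
    z=np.load(f'pics/{f}.npz');c=cam('wrist',z['q'],z['pos']);x0,y0,x1,y1=box
    yy,xx=np.mgrid[y0:y1,x0:x1];d=z['d'][y0:y1,x0:x1].ravel()
    P=depthpts(c,np.c_[xx.ravel(),yy.ravel()],d);print(f,np.percentile(P[d>0][:,2],[10,50,90]))
"
```

```text
w3 [107.80635763 108.42923889 109.11099612]
w4 [102.31438456 102.96329245 103.58374115]
```

The cap top went from 108.4 to 103.0 mm, so it sank 5.5 mm, with the line at about 266° (the white dot's angle). Going down with it to regrip.

Request:
drive_tool:
  moves:
    - [[0.8, -0.0005, 0, 0.0045, -0.001, 0, 0], [0.8, 0, 0, 0, 0, 0, 0], [0, 0, 0, 0, 0, 0, 0], [0, 0, 0, 0, 0, 0, 0], [0, 0, 0, 0, 0, 0, 0]]

```text
clock: 6.45
position: [488.4, 21.4, 74.9]
ee_rot: [0.97, 0.242, 0.0, 0.0]
contact_force: [-0.7, 0.3, -0.3]
gripper_width: 54.2
```

```bash
python3 -c "
from h import *
goto([488.5,21.3,75],-2)"
```

```text
clock 6.45 pos [488.4  21.4  74.9] yaw 28.0 tilt z [ 6.e-04 -1.e-04 -1.e+00] F [-0.7  0.3 -0.3] T [-0.03  0.   -0.01] w 54.2 vel [ 0.002  0.001 -0.    -0.001  0.     0.   ] j6 1.68
shift m [-0.      0.0002 -0.0001] rotvec [ 3.00e-04 -6.00e-04  5.23e-01]
```

Now forward: about 14° flat, then going down at 0.062 mm/degree.

Request:
drive_tool:
  moves:
    - [[0, 0, 0, 0, 0, 0, 0.12], [0, 0, 0, 0, 0, 0, 0.12], [0, 0, 0, 0.0004, 0, 0, 0.12], [0, 0, 0, 0.0004, 0, 0, 0.12]]

```text
clock: 6.85
position: [488.7, 21.4, 74.1]
ee_rot: [1.0, -0.005, 0.001, -0.0]
contact_force: [-0.4, -0.1, 0.2]
gripper_width: 54.3
```

```bash
python3 -c "
from h import *
goto([488.5,21.3,74],-45)"
```

```text
clock 6.85 pos [488.7  21.4  74.1] yaw -0.6 tilt z [ 0.0015  0.     -1.    ] F [-0.4 -0.1  0.2] T [-0.12 -0.03  0.05] w 54.3 vel [-1.000e-03  7.000e-03 -4.000e-03  2.000e-03  1.300e-02 -1.239e+00] j6 1.18
shift m [-0.0002  0.0001  0.0001] rotvec [-6.000e-04 -1.400e-03  7.754e-01]
```

Request:
drive_tool:
  moves:
    - [[0, 0, 0, 0.0004, 0, -0.001, 0.12], [0, 0, 0, 0.0004, 0, 0, 0.12], [0, 0, 0, 0.0004, 0, 0, 0.12], [0, 0, 0, 0.0004, 0, 0, 0.12]]

```text
clock: 7.25
position: [489.2, 21.1, 72.3]
ee_rot: [0.968, -0.252, 0.001, -0.0]
contact_force: [-0.3, -1.4, 0.7]
gripper_width: 54.2
```

```bash
python3 -c "
from h import *
goto([488.5,21.3,71.3],-47)"
```

```text
clock 7.25 pos [489.2  21.1  72.3] yaw -29.2 tilt z [ 1.5e-03 -2.0e-04 -1.0e+00] F [-0.3 -1.4  0.7] T [-0.47  0.12  0.02] w 54.2 vel [-0.003  0.008 -0.005  0.005  0.01  -1.239] j6 0.68
shift m [-0.0007  0.0002  0.001 ] rotvec [-0.0008 -0.0013  0.3099]
```

Request:
drive_tool:
  moves:
    - [[0, -0.0005, 0, 0.0005, 0, -0.001, 0.12], [0, 0, 0, 0.0005, 0, 0, 0.12]]

```text
clock: 7.45
position: [488.8, 20.9, 71.4]
ee_rot: [0.929, -0.371, 0.0, 0.0]
contact_force: [-0.6, -0.5, 2.9]
gripper_width: 54.3
```

```bash
python3 -c "
from h import *
goto([488.5,21.3,71.2],-47)"
```

```text
clock 7.45 pos [488.8  20.9  71.4] yaw -43.6 tilt z [ 5.e-04 -3.e-04 -1.e+00] F [-0.6 -0.5  2.9] T [-0.43  0.2   0.03] w 54.3 vel [-0.003  0.007 -0.008  0.008  0.007 -1.237] j6 0.43
shift m [-0.0004 -0.0001  0.0002] rotvec [-0.0001 -0.0006  0.06  ]
```

Request:
drive_tool:
  moves:
    - [[0, 0, 0, 0.0002, 0, 0, 0.06], [0, 0, 0, 0, 0, 0, 0.02], [0, 0, 0, 0, 0, 0, 0.02]]

```text
clock: 7.75
position: [488.1, 20.4, 71.1]
ee_rot: [0.908, -0.419, -0.0, 0.001]
contact_force: [-1.5, -0.5, 1.3]
gripper_width: 53.9
```

```bash
python3 -c "
from h import *
goto([488.5,21.3,71.2],-47)"
```

```text
clock 7.75 pos [488.1  20.4  71.1] yaw -49.5 tilt z [-0.0012 -0.0015 -1.    ] F [-1.5 -0.5  1.3] T [-0.14  0.31  0.42] w 53.9 vel [ 0.     0.001 -0.003  0.004 -0.004 -0.2  ] j6 0.33
shift m [-0.0004 -0.0009 -0.0001] rotvec [ 0.0019 -0.0003 -0.0433]
```

Moment about z has risen to 0.42 N m, so it is at the stop. One small confirming nudge, then release.

Request:
drive_tool:
  moves:
    - [[0, 0, 0, 0, 0, 0, 0.03], [0, 0, 0, 0, 0, 0, 0]]

```text
clock: 7.95
position: [488.0, 20.3, 71.1]
ee_rot: [0.902, -0.431, -0.0, 0.001]
contact_force: [-1.3, 0.0, 1.5]
gripper_width: 54.4
```

```bash
python3 -c "
from h import *
goto([488.5,21.0,71.2],-49)"
```

```text
clock 7.95 pos [488.   20.3  71.1] yaw -51.0 tilt z [-0.0014 -0.0026 -1.    ] F [-1.3  0.   1.5] T [-0.01  0.27  0.64] w 54.4 vel [ 0.003 -0.    -0.001  0.004  0.002  0.018] j6 0.3
shift m [-0.0002 -0.0008 -0.0001] rotvec [ 0.0028 -0.0011 -0.0353]
```

Request:
drive_tool:
  moves:
    - [[1, 0, 0, 0, 0, 0, 0], [1, 0, 0, 0, 0, 0, 0], [1, 0, 0, 0, 0, 0, 0]]

```text
clock: 8.25
position: [488.4, 20.7, 70.8]
ee_rot: [0.902, -0.432, 0.0, 0.001]
contact_force: [-0.2, 0.5, -0.7]
gripper_width: 85.5
```

Request:
drive_tool:
  moves:
    - [[1, 0, 0, -0.03, 0, 0, 0], [1, 0, 0, -0.04, 0, 0, 0], [1, 0, 0, -0.04, 0, 0, 0], [1, 0, 0, -0.02, 0, 0, 0], [1, 0, 0, 0, 0, 0, 0], [1, 0, 0, 0, 0, 0, 0], [1, 0, 0, 0, 0, 0, 0]]

```text
clock: 8.95
position: [487.7, 20.6, 203.2]
ee_rot: [0.9, -0.435, -0.002, 0.001]
contact_force: [-0.1, 0.2, -0.2]
gripper_width: 85.4
```

```bash
python3 -c "
from h import *
goto([488.5,21.0,200],-49)
snap('wrist','w5');snap('side','s5');snap('scene','c5')
measure('w5','wrist',np.array([488.5,21.3]),99.5)
measure('side0','side',np.array([488.5,21.3]),109)
measure('s5','side',np.array([488.5,21.3]),99.5)
im=cv2.imread('pics/s5.png')[180:270,180:270];cv2.imwrite('pics/s5c.png',cv2.resize(im,None,fx=6,fy=6,interpolation=2))"
```

```text
clock 8.95 pos [487.7  20.6 203.2] yaw -51.6 tilt z [-4.1e-03 -4.0e-04 -1.0e+00] F [-0.1  0.2 -0.2] T [ 0.01 -0.02 -0.  ] w 85.4 vel [-0.002  0.007 -0.02  -0.01   0.008 -0.001] j6 0.3
shift m [ 0.0002 -0.0009  0.0032] rotvec [ 0.0034  0.0023 -0.045 ]
w5 centre [488.4  20.4] r 27.7 z 99.0 line mid [471.7  18.2] n 130 ang mid-centre -172.6 fit -166.8
side0 centre [486.3  26.8] r 28.6 z 107.7 line mid [485.1  16.5] n 36 ang mid-centre -96.8 fit -155.8
s5 centre [484.9  26.5] r 28.7 z 98.4 line mid [476.   18.4] n 37 ang mid-centre -137.6 fit -158.2
```

View pics/w5.png

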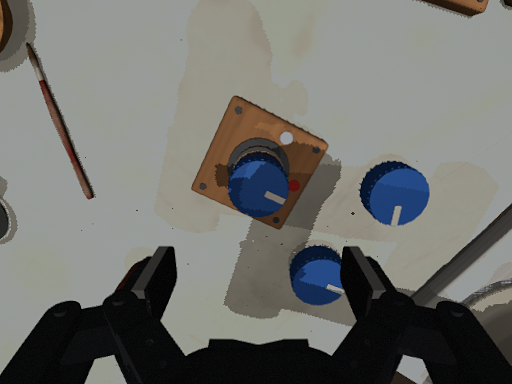

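View pics/s5c.png

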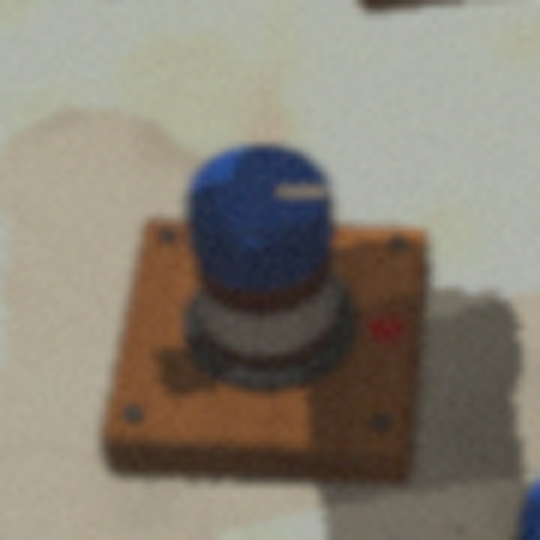

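The final views show the cap seated, its line pointing toward the red dot. Top height is 99.0 mm raw (about 99.7 after the 0.7 mm depth bias; fully shut is 99.85), and the line is at 187–193° against about 191° for the red dot. Handing in.

```bash
python3 -c "
from bench import arm
print(arm.job_done())"
```

```text
the job is handed in; nothing more can be done
None
```

I turned the blue cap back about 45° to the white dot and let go; it sank there. I then regripped it, screwed it forward to its stop, released it and moved the arm clear. I handed the job in at about 9 s; no verdict is reported.

**Sink at the white dot:** the cap's top dropped from 108.4 to 103.0 mm, 5.5 mm, with the line at about 266°, the same as the white dot.

**Final state:**

| Check | Measured | Expected |
|---|---|---|
| Top height | 99.0 mm, about 99.7 mm after a 0.7 mm depth bias | 99.85 mm when shut |
| White line (two wrist estimates) | 187° and 193° | about 191° (red dot) |
| Cap centre | about 1 mm from the jar axis (wrist view) | within 4 mm |
| Moment at the stop | rose to 0.64 N m | a hard stop |
| Gripper | open, about 130 mm above the closing height, contact force about 0 | touching nothing |

**What went wrong or disagreed:**
- **First grip:** the arm drifted up about 7 mm as the gripper closed, so I opened it, came back down and gripped again. I did not re-measure the cap's angle after that.
- **Line angle:** the two wrist estimates differed by 5–6° each time. Line angles from the scene and side pictures were mostly too coarse to use. The exception was a hand-picked scene reading after the back-turn: 259° against 263° from the turn itself.
- **Cap centre:** side-camera fits came out 5–6 mm off the wrist ones, both before and after the job, so I used the wrist values.

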